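# Hang the background and show a resin specimen to the macro camera

## Task

A specimen is to be photographed: first hang the black folded background plate over the crossbar of the stand opposite the camera, about centred on the bar, and let go of it. Then take the widest of the three resin blocks out of the wooden rack, holding it near its top so that the specimen is not covered, and hold it still in the air before the lens: upright, its specimen side facing the camera squarely, the middle of that face on the lens axis and 13 cm in front of the lens (to within a centimetre, or it is out of focus). Finish while still holding it there, with the background still hanging and the other blocks, jars, dish, lid and forceps left where they are.

Things in the scene. Friction and masses are not known exactly. Their poses are not given: they have to be found in the camera images.
- background: Matt black sheet-metal background plate, about 160 g, folded to a narrow upside-down U that stands on the bench on its two leaves. 160 mm long (x, along the fold), 111 mm high; top 32 mm wide outside (y), 26 mm inside; leaves 3 mm thick, splayed 4 degrees each to 48 mm outside at the bottom. Both sides alike. Origin: centre of its underside, z up.
- background_top (a point): Centre of the top outer surface of the background plate, 111 mm above its origin.
- stand: Background stand, fixed, across from the camera: two posts 250 mm apart, 213 mm high, on low feet 120 mm long, joined by a round steel crossbar, 12 mm in diameter, its axis 196 mm above the bench; clamps at its ends leave 230 mm of free bar. Origin on the bench midway between the posts; x along the bar (within 3 degrees square to the lens axis), z up.
- bar_mid (a point): Middle of the crossbar, on its axis, 196 mm above the bench. A hung background has the underside of its top on the bar: its top is then 9 mm above this point.
- camera: Black macro camera on a low stand, fixed, with a white LED ring light (110 mm in diameter) round the lens front. Up to 207 mm high. Origin on the bench at the middle of its stand; +y is where the lens looks (to the background stand), z up. Lens axis level, 150 mm above the bench.
- lens (a point): Centre of the front of the lens, on its axis, 150 mm above the bench.
- focus (a point): The point in the air, on the lens axis, 130 mm in front of the front of the lens and 150 mm above the bench, where the middle of the specimen face is to be held. It has the axes of the camera: y points away from the lens.
- block_wide: Clear resin block with an embedded specimen, upright in any one of the rack's three slots: 56 mm wide (the widest of the three), 80 mm high, 22 mm thick, about 115 g, a crayfish in its lower two thirds, a white backing sheet inside its rear (+x) face. Origin: centre of its underside; z up, y across its width, -x towards its front (specimen side). This is the block to show.
- wide_face (a point): Middle of the front (specimen side) face of the widest block: 40 mm above its underside and 11 mm in front (-x) of its middle plane.
- block_slim: Clear resin block with an embedded specimen, upright in any one of the rack's three slots: 38 mm wide, 80 mm high, 22 mm thick. Origin: centre of its underside; z up, y across its width, -x towards its front (specimen side). A bystander.
- block_small: Clear resin block with an embedded specimen, upright in any one of the rack's three slots: 38 mm wide, 60 mm high, 22 mm thick. Origin: centre of its underside; z up, y across its width, -x towards its front (specimen side). A bystander.
- rack: Low wooden rack, fixed, 154 mm long (x), 72 mm wide (y), 30 mm high, with three cross slots at x = -45, 0 and 45 mm, each 26 mm wide, 18 mm deep, open at the y ends, floor 12 mm above the bench. The blocks stand in them with specimen sides towards -x. Origin: centre of its underside, z up.
- jar_tall: Bystander: clear glass specimen jar with a white screw lid, 66 mm in diameter, 125 mm high, origin at the centre of its underside.
- jar_squat: Bystander: clear glass specimen jar with a white screw lid, 76 mm in diameter, 85 mm high, origin at the centre of its underside.
- jar_amber: Bystander: amber glass specimen jar with a white screw lid, 58 mm in diameter, 100 mm high, origin at the centre of its underside.
- dish: Bystander: open glass dish, 90 mm in diameter, 16 mm high, origin at the centre of its underside.
- spare_lid: Bystander: white screw lid lying on the bench, 66 mm in diameter, 16 mm high, origin at the centre of its underside.
- forceps: Bystander: long steel forceps lying flat on the bench, 165 mm long along x, 8 mm high, origin near the middle.
There are look-alikes about, which are no part of the job. Leave any blue or turquoise look-alike of the background alone.

How it is judged:
On the way, in this order (a step that is already met when the one before it is completed fails the run):
1. the background plate hangs on the crossbar, about centred, let go and at rest (x of background_top in the frame of bar_mid between -0.03 and 0.03 m and y of background_top in the frame of bar_mid between -0.015 and 0.015 m and z of background_top in the frame of bar_mid between 0.003 and 0.015 m and angle between background's own z axis and vertical below 0.2 rad and angle between the x axis of background and the x axis of stand, either way round below 0.2 rad and contact force between background and stand above 0.3 N and contact force between background and the arm below 0.05 N and contact force between background and the fingers below 0.05 N and linear speed of background below 0.05 m/s), for 0.3 s.
2. the widest block is lifted clear of the rack in the gripper, the background still hanging (x of background_top in the frame of bar_mid between -0.03 and 0.03 m and y of background_top in the frame of bar_mid between -0.015 and 0.015 m and z of background_top in the frame of bar_mid between 0.003 and 0.015 m and height (world z) of block_wide above 0.06 m and contact force between block_wide and the fingers above 2 N and contact force between block_wide and rack below 0.05 N), for 0.2 s.
At the end, for the whole second after the job is handed in: Block held still in air near its top (TCP 50+ mm above its underside), upright and square to lens within 7 deg, face to lens: its middle 130 mm ahead within 10, on axis within 12. Background hangs free within 30 mm of bar middle. Other blocks within 20 mm, other things within 30 mm of their starts (all of step 1 and x of wide_face in the frame of focus between -0.012 and 0.012 m and z of wide_face in the frame of focus between -0.012 and 0.012 m and y of wide_face in the frame of focus between -0.01 and 0.01 m and y of block_wide in the frame of focus above 0 m and angle between the x axis of block_wide and the y axis of camera, either way round below 0.12 rad and angle between block_wide's own z axis and vertical below 0.12 rad and height (world z) of block_wide above 0.09 m and z of the grasp point in the frame of block_wide above 0.05 m and linear speed of block_wide below 0.02 m/s and angular speed of block_wide below 0.2 rad/s and contact force between block_wide and the fingers above 2 N and contact force between block_wide and rack below 0.05 N and contact force between block_wide and camera below 0.05 N and contact force between block_wide and stand below 0.05 N and contact force between block_wide and background below 0.05 N and contact force between block_wide and block_slim below 0.05 N and contact force between block_wide and block_small below 0.05 N and distance of each of jar_tall, jar_squat, jar_amber, dish, spare_lid, forceps from where it was at the start of the episode below 0.03 m and distance of each of block_slim, block_small from where it was at the start of the episode below 0.02 m); the arm keeps its last pose, push and grip.
It fails at once if a jar, the dish, the spare lid or the forceps is shifted by more than 30 mm (distance of any of jar_tall, jar_squat, jar_amber, dish, spare_lid, forceps from where it was at the start of the episode above 0.03 m).
It fails at once if one of the other two blocks is shifted by more than 20 mm (distance of any of block_slim, block_small from where it was at the start of the episode above 0.02 m).
It also fails if it takes over 58 s, if anything falls off the work surface, if the arm or the gripper's body presses on something with over 40 N, if the wrist force passes 120 N, or if a joint passes its speed limit or range.

## Robot

A 6-joint arm with a two-finger parallel gripper is mounted at the origin on the work surface. World frame = base frame: x ahead of the robot, y to its left, z up, the work surface at z = 0. Lengths are in m, angles in rad, forces in N, time in s.
With the tool pointing down it reaches from about 0.25 to 0.775 m from the base axis. Payload 4 kg.
Tool frame: the origin (TCP) lies between the finger pads, 19 mm behind the fingertips; this is the grasp point; z points along the fingers, y is the line along which they close (so a half turn about z gives the same grasp; the last joint's range is limited). The gripper opens to 85 mm and grips with 20 to 120 N. Pads are 22 mm wide; open, the fingers measure 114 mm over their backs; the gripper's body (76 mm by 85 mm) begins 54 mm behind the grasp point. The pads swing forward as they close: fully open they stand 13 mm farther back than shut.
Start: joints at [1.161, 0.087, 1.371, -0, 1.684, -0.103], TCP at [0.166, 0.524, 0.25] pointing down, gripper open.
Joint ranges: [-3.1, 3.1], [-0.76, 2.03], [0.27, 2.55], [-1.08, 4.22], [0.17, 2.65], [-2.57, 2.57]. Speed limits (rad/s): [2.79, 2.79, 3.14, 3.14, 3.14, 3.14].

## Interface

Orientations are given as a rotation vector (axis times angle).
In Python, from cell import monitor, vision, ctrl gives the robot as it stands. The module is installed in compiled form; this text tells all that it offers.
- The arm moves only by the tool servo_tool, never from a script. Its argument "deltas" is a list that holds one entry, the list of rows, each a list of 7 numbers: the turn, a rotation vector about the tool's x, y, z normalised to -1 to 1, where 1 is 0.5 rad, then the shift along the tool's x, y, z normalised to -1 to 1, where 1 is 100 mm, then the opening, from 0 (shut) to 1 (fully open). In form: [[[wx, wy, wz, dx, dy, dz, hand], ...]]. A call has exactly 5 rows; each row shifts and turns the commanded pose from where the row before left it, along the tool's axes as they then stand; what a row does not reach is not made up. A row lasts 1/10 s, in which the tool goes at most 50 mm and 8.59 degrees, less where a joint would pass 70% of its speed; a pose out of reach is approached as far as the arm can. A call with a number of a shift or a turn outside -1 to 1 is refused whole. A call with a gripper value outside its range is refused whole. The fingers move at their own pace and stop on an object; "grip_force" is the grip in N (left out, the last holds). Time passes only in rows, so rows that do not move let the fingers close, or fill a call up. It gives the time, the measured TCP pose, the force, the opening and the grip force at its end, in the units of the state.
- monitor.get_state(): the state, without advancing time (a new reading comes with each control period).
- vision.camera(name): name is "side" or "top"; returns the picture (480x640x3 uint8, red, green, blue); there is no depth.
- vision.get_calibration(name): a dict with "fx", "fy", "cx", "cy" (pixels), "dist_coeffs" ([k1, k2, p1, p2, k3] as OpenCV has them; the pictures are not rectified), "camera_from_world" (4x4, takes a point from world to camera coordinates). Camera axes: x right, y down, z forward; pixel columns grow to the right and rows downward; lengths in m; the calibration is good to about 2 mm. A picture is of the moment at which its call begins. get_calibration takes no time and is no camera call.
- ctrl.hand_in(): hands the job in; it is judged then, once.
The state is a dict: "t": time; "joint_pos": joint angles; "qvel": joint speeds; "effort": joint torques, N m; "ee_pos": TCP position; "ee_rot": TCP orientation; "wrist_force": force on the tool from outside, world axes, zero at the start; "ft_torque": the same for the moment, N m; "gripper_width": finger opening in m; "gripper_force": force on a finger pad.
Only numpy, scipy, OpenCV 4.12 (cv2) and the standard library are available. Lean on these libraries where they do the work, as an engineer would, in place of code of your own. Each camera call takes 0.05 s, during which the arm holds its last target. There are 200 camera calls.

## Working session

There is one attempt and no reset: what is moved stays moved. The work goes in short steps, Python scripts to look and compute and a tool call to move; the robot and the scene stay as the last step left them, time stands still between calls to the robot, and variables do not carry over. Pictures are saved under pics/ and viewed, at most 12 in all, crops included, and the job is handed in when it is done.

Besides the shell and the picture viewer there is one more tool, called after "Emit:" as name([rows], argument=value, ...), one row to a line, values as JSON. servo_tool: Moves the arm, as the interface text tells. Its arguments: {"type":"object","properties":{"deltas":{"type":"array","items":{"type":"array","items":{"type":"array","items":{"type":"number","minimum":-1,"maximum":1}}}},"grip_force":{"type":"number"}},"required":["deltas"]}

```bash
mkdir -p pics; cat > h.py <<'E'
import numpy as np, cv2
from cell import monitor, vision, ctrl
from scipy.spatial.transform import Rotation as R
def cal(n):
    c=vision.get_calibration(n); K=np.array([[c['fx'],0,c['cx']],[0,c['fy'],c['cy']],[0,0,1.]])
    return K,np.array(c['dist_coeffs'],float),np.array(c['camera_from_world'])
def ray(n,uv):
    K,d,T=cal(n); p=cv2.undistortPoints(np.array(uv,float).reshape(-1,1,2),K,d).reshape(-1,2)
    D=np.c_[p,np.ones(len(p))]@T[:3,:3]; return -T[:3,:3].T@T[:3,3], D/np.linalg.norm(D,axis=1)[:,None]
def onz(n,uv,z):
    o,D=ray(n,uv); return o+D*((z-o[2])/D[:,2])[:,None]
def tri(a,b):  # top uv, side uv lists
    o1,D1=ray('top',a); o2,D2=ray('side',b); out=[]
    for d1,d2 in zip(D1,D2):
        s=np.linalg.lstsq(np.c_[d1,-d2],o2-o1,rcond=None)[0]; p,q=o1+s[0]*d1,o2+s[1]*d2
        out.append(np.r_[(p+q)/2,np.linalg.norm(p-q)])
    return np.array(out)
def proj(n,P):
    K,d,T=cal(n); return cv2.projectPoints(np.array(P,float).reshape(-1,3),cv2.Rodrigues(T[:3,:3])[0],T[:3,3],K,d)[0].reshape(-1,2)
def snap(n,f):
    im=vision.camera(n)[:,:,::-1].copy(); cv2.imwrite(f'pics/{f}.png',im); return im
E
python3 - <<'E'
from h import *
snap('top','t0');snap('side','s0')
for n in('top','side'):
    o,D=ray(n,[[320,240]]);print(n,o.round(3),D.round(3))
s=monitor.get_state();print(s['ee_pos'],s['ee_rot'],R.from_rotvec(s['ee_rot']).as_matrix().round(3),s['t'])
E
```

```text
top [0.351 0.029 1.423] [[ 0.15   0.028 -0.988]]
side [-0.142 -0.668  0.967] [[ 0.523  0.541 -0.659]]
[0.16593408 0.52392708 0.2489289 ] [-0.4798851  -3.10420584  0.00312827] [[-0.953  0.302 -0.001]
 [ 0.302  0.953 -0.002]
 [ 0.    -0.002 -1.   ]] 0.1
```

View pics/t0.png

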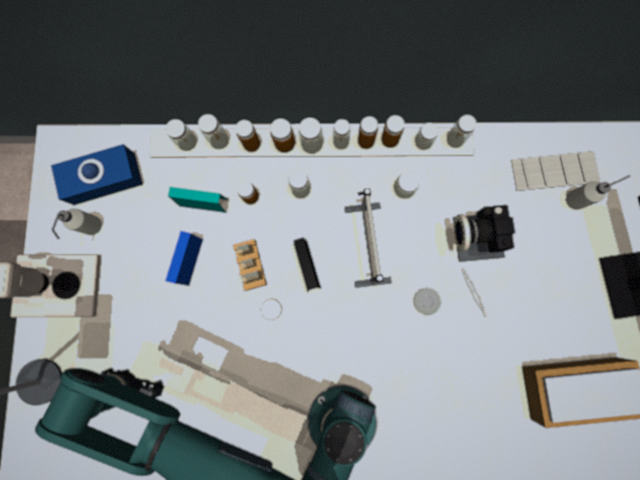

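View pics/s0.png

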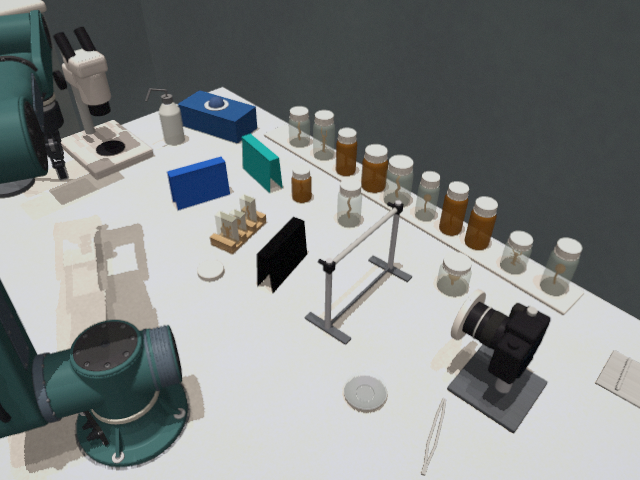

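Top view: the plate candidates are black at (307,264), blue at (184,258) and turquoise at (198,198). I choose the black one. The crossbar runs from (365,192) to (377,280), the rack with its blocks is at (250,265), and the lens ring is at (460,232). Side view: black plate (283,255), bar (330,267)-(398,208), rack (240,228), lens ring (470,315). I'll check with close crops.

```bash
python3 - <<'E'
import cv2,numpy as np
t=cv2.imread('pics/t0.png');s=cv2.imread('pics/s0.png')
c=lambda im,x,y,w,h,k:cv2.resize(im[y:y+h,x:x+w],None,fx=k,fy=k,interpolation=cv2.INTER_CUBIC)
# top: x 225..425,y 180..300  x4 ; 
A=c(t,225,180,200,75*2//1,4); cv2.imwrite('pics/c1.png',A)
L=c(s,200,185,120,110,5);  # 600x550
cv2.imwrite('pics/c2.png',L)
M=np.vstack([np.hstack([c(t,430,190,100,75,4),c(s,440,285,100,75,4)]),np.hstack([c(s,300,255,100,75,4),c(s,350,195,100,75,4)])])
cv2.imwrite('pics/c3.png',M)
E
```

```text
(no output)
```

View pics/c1.png

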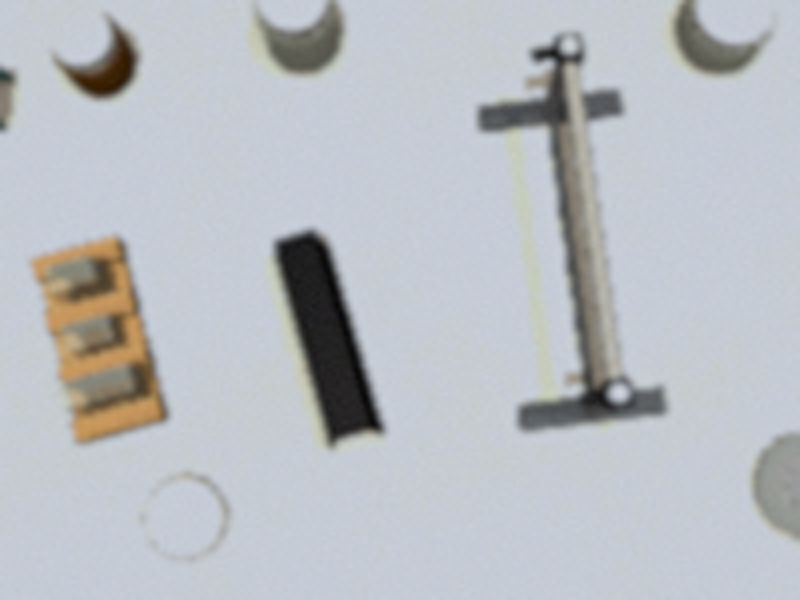

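View pics/c2.png

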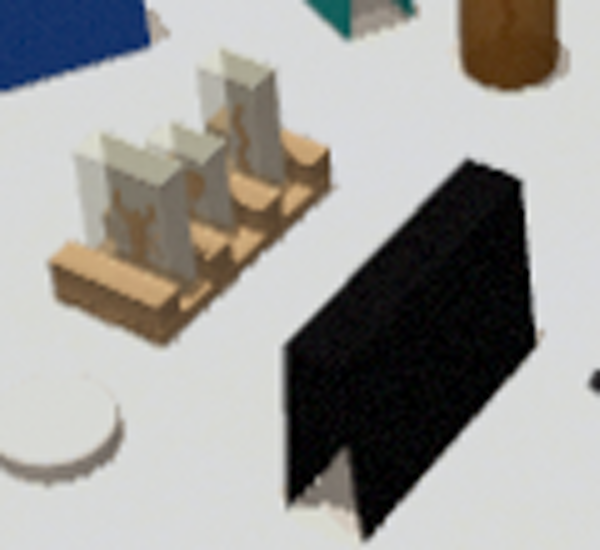

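View pics/c3.png

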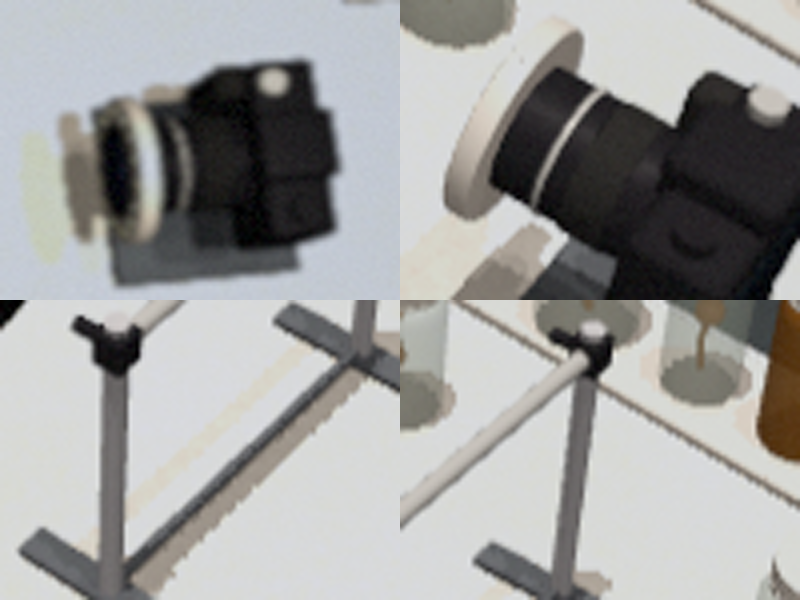

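The crops confirm it: the black plate is the open-ended folded U at top (307,264). The widest block, with the crayfish, is in the rack's nearest slot, at top px (251,276) and side px (226,217). Its front faces the robot (-x side).

```bash
python3 - <<'E'
from h import *
f=lambda o,k,p:[[o[0]+(a-.0)/k,o[1]+b/k] for a,b in p]
post=tri(f((225,180),4,[(569,45),(617,393)]),f((0,0),1,[(329.5+68.7,202),(329.5,260.5)]));print('posts',post.round(4))
pt=tri(f((225,180),4,[(278,240),(330,440)]),f((200,185),5,[(470,160),(287,345)]));print('plate +y edge',pt.round(4))
print('plate far top corners side z.111',onz('side',f((200,185),5,[(470,160),(520,182),(287,345)]),.111).round(4))
print('plate top view z.111',onz('top',f((225,180),4,[(278,240),(318,232),(330,440),(380,430)]),.111).round(4))
rt=onz('top',f((225,180),4,[(33,262),(122,238),(167,418),(78,442)]),.03);print('rack',rt.round(4),rt.mean(0))
print('rack side',onz('side',f((200,185),5,[(50,262),(165,305),(330,150)]),.03).round(4))
print('block top side',onz('side',f((200,185),5,[(75,150),(100,132),(192,165),(165,185)]),.092).round(4))
t=cv2.imread('pics/t0.png');s=cv2.imread('pics/s0.png')
c=lambda im,x,y,w,h,k:cv2.resize(im[y:y+h,x:x+w],None,fx=k,fy=k,interpolation=cv2.INTER_CUBIC)
g=lambda im:(255*(im/255.)**.5).astype('uint8')
M=np.vstack([np.hstack([c(t,445,205,40,50,10)[:500],c(s,445,285,40,50,10)])])
N=np.hstack([c(t,230,230,40,30,10)[:300],g(c(s,250,215,40,30,10))])
M=np.vstack([M[30:330],N]) if 0 else M
cv2.imwrite('pics/c4.png',M)
E
```

```text
posts [[ 0.6755 -0.073   0.2128  0.0019]
 [ 0.428  -0.1031  0.2112  0.0035]]
plate +y edge [[0.5501 0.1429 0.1111 0.0008]
 [0.3996 0.1017 0.1089 0.0034]]
plate far top corners side z.111 [[0.5505 0.1428 0.111 ]
 [0.5571 0.1132 0.111 ]
 [0.3997 0.0988 0.111 ]]
plate top view z.111 [[0.5498 0.1432 0.111 ]
 [0.5559 0.1127 0.111 ]
 [0.3982 0.1026 0.111 ]
 [0.4056 0.0651 0.111 ]]
rack [[0.5446 0.3484 0.03  ]
 [0.5641 0.2768 0.03  ]
 [0.4187 0.2373 0.03  ]
 [0.3998 0.3078 0.03  ]] [0.48181024 0.29257172 0.03      ]
rack side [[0.401  0.3046 0.03  ]
 [0.4244 0.2371 0.03  ]
 [0.5661 0.2778 0.03  ]]
block top side [[0.4247 0.3034 0.092 ]
 [0.4426 0.3068 0.092 ]
 [0.4607 0.2533 0.092 ]
 [0.4412 0.2498 0.092 ]]
```

View pics/c4.png

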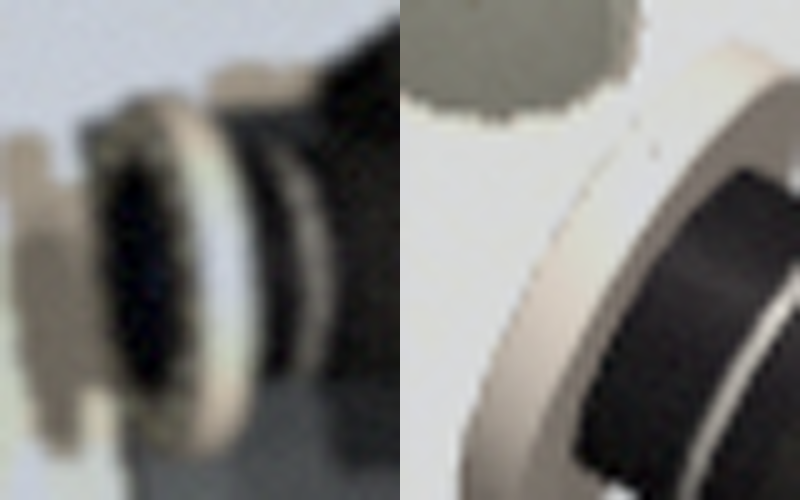

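The ring's front face in the top view is centred near px (459.6,232.3). Moving above the plate now: translate first, then turn while lowering.

Emit:
servo_tool([
  [[0, 0, 0, -0.353, -0.253, 0, 1], [0, 0, 0, -0.353, -0.253, 0, 1], [0, 0, 0, -0.353, -0.253, 0, 1], [0, 0, 0, -0.353, -0.253, 0, 1], [0, 0, 0, -0.353, -0.253, 0, 1]],
])

```text
t: 0.6
ee_pos: [0.2966, 0.3488, 0.2495]
ee_rot: [-0.479, -3.105, 0.001]
wrist_force: [1.1, -0.0, 0.2]
gripper_width: 0.0855
gripper_force: 0.0
```

Emit:
servo_tool([
  [[0, 0, 0, -0.353, -0.253, 0, 1], [0, 0, 0, -0.353, -0.253, 0, 1], [0, 0, 0, -0.353, -0.253, 0, 1], [0, 0, 0, -0.353, -0.253, 0, 1], [0, 0, 0, -0.353, -0.253, 0, 1]],
])

```text
t: 1.1
ee_pos: [0.4267, 0.1749, 0.2496]
ee_rot: [-0.48, -3.104, -0.0]
wrist_force: [1.0, 0.7, 0.8]
gripper_width: 0.0855
gripper_force: 0.0
```

Emit:
servo_tool([
  [[0, 0, 0, -0.353, -0.253, 0, 1], [0, 0, 0, -0.353, -0.253, 0, 1], [0, 0, 0.28, 0, 0, 0.04, 1], [0, 0, 0.28, 0, 0, 0.04, 1], [0, 0, 0.28, 0, 0, 0.04, 1]],
])

```text
t: 1.6
ee_pos: [0.4782, 0.1063, 0.2371]
ee_rot: [-1.127, -2.931, 0.001]
wrist_force: [-0.2, 0.0, 0.3]
gripper_width: 0.0854
gripper_force: 0.0
```

Emit:
servo_tool([
  [[0, 0, 0.28, 0, 0, 0.04, 1], [0, 0, 0.28, 0, 0, 0.04, 1], [0, 0, 0.28, 0, 0, 0.04, 1], [0, 0, 0.28, 0, 0, 0.04, 1], [0, 0, 0.28, 0, 0, 0.04, 1]],
])

```text
t: 2.1
ee_pos: [0.4779, 0.1069, 0.2172]
ee_rot: [-2.062, -2.369, 0.001]
wrist_force: [0.7, 0.1, -0.3]
gripper_width: 0.0854
gripper_force: 0.0
```

Emit:
servo_tool([
  [[0, 0, 0.28, 0, 0, 0.04, 1], [0, 0, 0.28, 0, 0, 0.04, 1], [0, 0, 0.28, 0, 0, 0.04, 1], [0, 0, 0.28, 0, 0, 0.04, 1], [0, 0, 0.28, 0, 0, 0.04, 1]],
])

```text
t: 2.6
ee_pos: [0.4779, 0.1069, 0.1972]
ee_rot: [-2.75, -1.518, 0.002]
wrist_force: [0.2, -0.3, 0.3]
gripper_width: 0.0851
gripper_force: 0.0
```

Emit:
servo_tool([
  [[0, 0, 0.28, 0, 0, 0.04, 1], [0, 0, 0.28, 0, 0, 0.04, 1], [0, 0, 0.28, 0, 0, 0.04, 1], [0, 0, 0.28, 0, 0, 0.04, 1], [0, 0, 0.28, 0, 0, 0.04, 1]],
])

```text
t: 3.1
ee_pos: [0.4779, 0.1069, 0.1772]
ee_rot: [-3.104, -0.483, 0.002]
wrist_force: [-0.7, -0.2, -0.0]
gripper_width: 0.0856
gripper_force: 0.0
```

Emit:
servo_tool([
  [[0, 0, 0.087, 0, 0, 0.176, 1], [0, 0, 0, 0, 0, 0.176, 1], [0, 0, 0, 0, 0, 0.176, 1], [0, 0, 0, 0, 0, 0.176, 1], [0, 0, 0, 0, 0, 0.176, 1]],
])

```text
t: 3.6
ee_pos: [0.4778, 0.1069, 0.0888]
ee_rot: [-3.113, -0.425, 0.002]
wrist_force: [0.3, 0.5, 0.8]
gripper_width: 0.0856
gripper_force: 0.0
```

Emit:
servo_tool([
  [[0, 0, 0, 0, 0, 0, 0], [0, 0, 0, 0, 0, 0, 0], [0, 0, 0, 0, 0, 0, 0], [0, 0, 0, 0, 0, 0, 0], [0, 0, 0, 0, 0, 0, 0]],
], grip_force=30)

```text
t: 4.1
ee_pos: [0.4792, 0.1072, 0.0915]
ee_rot: [-3.112, -0.425, -0.005]
wrist_force: [0.3, 0.0, 3.5]
gripper_width: 0.0356
gripper_force: 30.3
```

Emit:
servo_tool([
  [[0, 0, 0, 0, 0, 0, 0], [0, 0, 0, 0, 0, 0, 0], [0, 0, 0, 0, 0, 0, 0], [0, 0, 0, 0, 0, 0, 0], [0, 0, 0, 0, 0, 0, 0]],
])

```text
t: 4.6
ee_pos: [0.4792, 0.1072, 0.0915]
ee_rot: [-3.112, -0.425, -0.005]
wrist_force: [-0.8, 0.6, 5.9]
gripper_width: 0.035
gripper_force: 30.5
```

```bash
cat >> h.py <<'E'
def todo(p,xang):  # remaining shift in tool axes (norm. units) and turn
    s=monitor.get_state(); M=R.from_rotvec(s['ee_rot']).as_matrix()
    a=np.radians(xang); c,n=np.cos(a),np.sin(a); G=np.array([[c,n,0],[n,-c,0],[0,0,-1.]])
    return (R.from_matrix(M.T@G).as_rotvec()/.5).round(3),(M.T@(np.array(p)-s['ee_pos'])/.1).round(3)
E
python3 - <<'E'
from h import *
L=onz('top',[[459.6,232.3]],.15)[0];print('lens',L.round(4))
e=onz('top',[[445+15,205+9.5],[445+18.5,205+45.5]],.15);d=e[0]-e[1];print('ring len',np.linalg.norm(d),'ang',np.degrees(np.arctan2(d[1],d[0])))
f=lambda o,k,p:[[o[0]+a/k,o[1]+b/k] for a,b in p]
b=onz('top',f((430,190),4,[(95,107),(118,285),(298,268)]),.01);print(b.round(4),[np.degrees(np.arctan2(*(q[1::-1]))) for q in (b[0]-b[1],b[1]-b[2])])
b=onz('side',[(450,385),(510,424),(546,382)],.01);print('base side',b.round(4),[np.degrees(np.arctan2(*(q[1::-1]))) for q in (b[1]-b[0],b[2]-b[1])])
for ang in(4,7,10):
  a=np.radians(ang);x=np.array([np.cos(a),np.sin(a),0])
  th=np.linspace(0,2*np.pi,200)[:,None]
  C=L+.055*(np.cos(th)*x+np.sin(th)*np.array([0,0,1.]))
  for n in('top','side'):
    q=proj(n,C);print(ang,n,q.min(0).round(1),q.max(0).round(1),q[q[:,1].argmin()].round(1),q[q[:,1].argmax()].round(1),q[q[:,0].argmin()].round(1))
snap('side','s1');snap('top','t1')
E
```

```text
lens [ 0.5656 -0.3483  0.15  ]
ring len 0.10800063969455076 ang 2.720173524593394
[[ 0.6413 -0.373   0.01  ]
 [ 0.4939 -0.385   0.01  ]
 [ 0.5075 -0.531   0.01  ]] [np.float64(4.627002446247289), np.float64(95.31026478676378)]
base side [[ 0.5029 -0.3859  0.01  ]
 [ 0.5153 -0.5182  0.01  ]
 [ 0.6524 -0.5173  0.01  ]] [np.float64(-84.63257904154223), np.float64(0.3708715199516758)]
4 top [454.  213.7] [465.7 250.9] [458.7 213.7] [461.2 250.9] [454.  228.2]
4 side [449.5 288.6] [480.8 337.2] [478.6 288.6] [451.8 337.2] [449.5 333.9]
7 top [453.6 213.8] [466.1 250.8] [457.7 213.8] [462.1 250.8] [453.6 225.5]
7 side [450.7 288.2] [479.6 337.8] [478.  288.2] [452.4 337.8] [450.7 335. ]
10 top [453.1 213.9] [466.6 250.6] [456.8 213.9] [462.9 250.6] [453.1 223.6]
10 side [452.  287.8] [478.4 338.3] [477.1 287.8] [453.1 338.3] [452. 336.]
```

Emit:
servo_tool([
  [[0, 0, 0, 0, 0, -0.1, 0], [0, 0, 0, 0, 0, -0.4, 0], [0, 0, 0, 0, 0, -0.5, 0], [0, 0, 0, 0, 0, -0.5, 0], [0, 0, 0, 0, 0, -0.5, 0]],
])

```text
t: 5.2
ee_pos: [0.4774, 0.1067, 0.2915]
ee_rot: [3.113, 0.425, -0.002]
wrist_force: [1.2, 0.5, -2.3]
gripper_width: 0.0352
gripper_force: 30.4
```

Emit:
servo_tool([
  [[0, 0, 0, 0, 0, -0.5, 0], [0, 0, 0, 0, 0, 0, 0], [0, 0, 0, 0, 0, 0, 0], [0, 0, 0, 0, 0, 0, 0], [0, 0, 0, 0, 0, 0, 0]],
])

```text
t: 5.7
ee_pos: [0.4775, 0.1068, 0.3372]
ee_rot: [-3.113, -0.425, 0.008]
wrist_force: [-1.0, -0.3, -2.3]
gripper_width: 0.0356
gripper_force: 30.3
```

```bash
python3 - <<'E'
from h import *
im=snap('side','s2'); print(monitor.get_state()['ee_pos'],todo([.5518,-.088,.335],6.93))
cv2.imwrite('pics/c5.png',cv2.resize(im[80:380,200:500],None,fx=2,fy=2))
E
```

```text
[0.47758397 0.10684073 0.33741461] (array([-0.001,  0.01 ,  0.3  ]), array([0.193, 2.076, 0.022]))
```

View pics/c5.png

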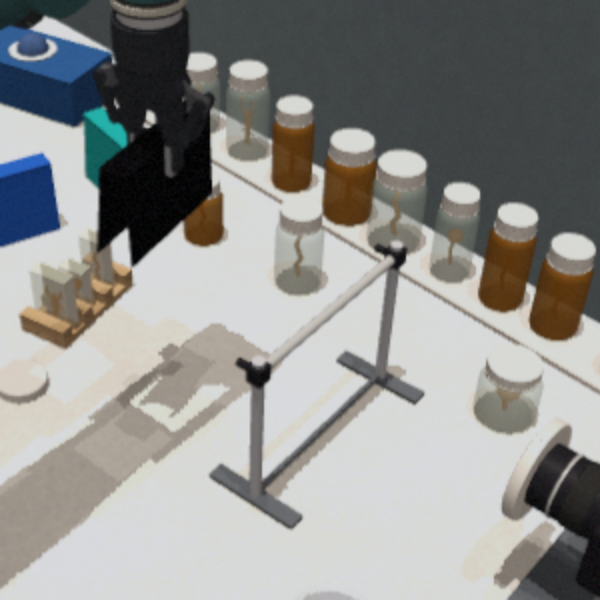

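The side crop shows the plate gripped centrally and level, its underside corners at (97,250), (130,262) and (210,188), well above the bar line (258,370)-(397,255). Carrying it over the bar next.

Emit:
servo_tool([
  [[0, 0, 0, 0.03, 0.2, 0, 0], [0, 0, 0, 0.03, 0.35, 0, 0], [0, 0, 0, 0.04, 0.4, 0, 0], [0, 0, 0, 0.04, 0.4, 0, 0], [0, 0, 0, 0.03, 0.35, 0, 0]],
])

```text
t: 6.25
ee_pos: [0.5403, -0.0539, 0.3382]
ee_rot: [-3.112, -0.424, 0.005]
wrist_force: [0.1, -0.1, -2.6]
gripper_width: 0.0356
gripper_force: 30.4
```

Emit:
servo_tool([
  [[0, 0, 0, 0.023, 0.25, 0, 0], [0, 0, 0, 0, 0.126, 0, 0], [0, 0, 0.15, 0, 0, 0, 0], [0, 0.01, 0.15, 0, 0, 0, 0], [0, 0, 0, 0, 0, 0, 0]],
])

```text
t: 6.75
ee_pos: [0.5521, -0.0874, 0.3392]
ee_rot: [-3.134, -0.191, -0.005]
wrist_force: [-0.1, 0.3, -1.9]
gripper_width: 0.0355
gripper_force: 30.4
```

```bash
python3 - <<'E'
from h import *
im=snap('side','s3'); t=snap('top','t3'); print(monitor.get_state()['ee_pos'],todo([.5518,-.088,.335],6.93))
c=np.hstack([cv2.resize(im[140:360,270:470],None,fx=2,fy=2),cv2.resize(t[150:370,290:490],None,fx=2,fy=2)])
cv2.imwrite('pics/c6.png',c)
E
```

```text
[ 0.55219134 -0.08727036  0.33952126] (array([-0.002, -0.008,  0.005]), array([-0.005,  0.007,  0.045]))
```

View pics/c6.png

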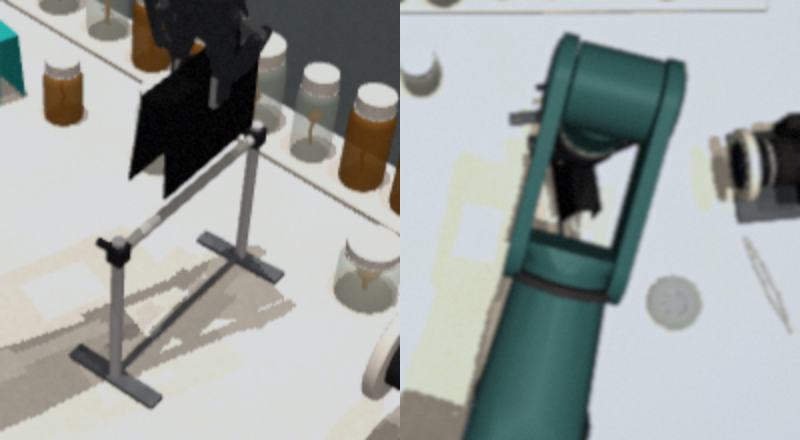

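Emit:
servo_tool([
  [[0, 0, 0, 0, 0, 0.1, 0], [0, 0, 0, 0, 0, 0.25, 0], [0, 0, 0, 0, 0, 0.25, 0], [0, 0, 0, 0, 0, 0.2, 0], [0, 0, 0, 0, 0, 0.1, 0]],
])

```text
t: 7.35
ee_pos: [0.5517, -0.0872, 0.2465]
ee_rot: [-3.134, -0.192, -0.0]
wrist_force: [-0.5, 0.2, -2.6]
gripper_width: 0.0358
gripper_force: 30.4
```

Emit:
servo_tool([
  [[0, 0, 0, 0, 0, 0.1, 0], [0, 0, 0, 0, 0, 0.1, 0], [0, 0, 0, 0, 0, 0.1, 0], [0, 0, 0, 0, 0, 0.1, 0], [0, 0, 0, 0, 0, 0.05, 0]],
])

```text
t: 7.85
ee_pos: [0.5528, -0.0877, 0.2039]
ee_rot: [-3.135, -0.19, -0.006]
wrist_force: [0.7, 0.1, -2.1]
gripper_width: 0.0354
gripper_force: 30.4
```

Emit:
servo_tool([
  [[0, 0, 0, 0, 0, 0.03, 0], [0, 0, 0, 0, 0, 0.03, 0], [0, 0, 0, 0, 0, 0.03, 0], [0, 0, 0, 0, 0, 0.02, 0], [0, 0, 0, 0, 0, 0.02, 0]],
])

```text
t: 8.35
ee_pos: [0.5533, -0.0878, 0.1921]
ee_rot: [-3.135, -0.19, -0.009]
wrist_force: [-0.1, -1.0, -1.9]
gripper_width: 0.0355
gripper_force: 30.4
```

Emit:
servo_tool([
  [[0, 0, 0, 0, 0, 0.015, 0], [0, 0, 0, 0, 0, 0.015, 0], [0, 0, 0, 0, 0, 0.01, 0], [0, 0, 0, 0, 0, 0.01, 0], [0, 0, 0, 0, 0, 0, 0]],
])

```text
t: 8.85
ee_pos: [0.5532, -0.0877, 0.1869]
ee_rot: [-3.135, -0.19, -0.008]
wrist_force: [0.4, 0.1, -1.4]
gripper_width: 0.0358
gripper_force: 30.4
```

Emit:
servo_tool([
  [[0, 0, 0, 0, 0, 0.01, 0], [0, 0, 0, 0, 0, 0.01, 0], [0, 0, 0, 0, 0, 0, 0], [0, 0, 0, 0, 0, 0, 0], [0, 0, 0, 0, 0, 0, 0]],
])

```text
t: 9.35
ee_pos: [0.5532, -0.0877, 0.185]
ee_rot: [-3.135, -0.19, -0.008]
wrist_force: [0.1, -0.2, -2.0]
gripper_width: 0.0357
gripper_force: 30.4
```

Emit:
servo_tool([
  [[0, 0, 0, 0, 0, 0.01, 0], [0, 0, 0, 0, 0, 0.01, 0], [0, 0, 0, 0, 0, 0, 0], [0, 0, 0, 0, 0, 0, 0], [0, 0, 0, 0, 0, 0, 0]],
])

```text
t: 9.85
ee_pos: [0.5533, -0.0877, 0.1848]
ee_rot: [3.136, 0.191, 0.01]
wrist_force: [-2.5, 0.7, 4.9]
gripper_width: 0.0356
gripper_force: 31.1
```

Emit:
servo_tool([
  [[0, 0, 0, 0, 0, 0.01, 0], [0, 0, 0, 0, 0, 0.01, 0], [0, 0, 0, 0, 0, 0, 0], [0, 0, 0, 0, 0, 0, 0], [0, 0, 0, 0, 0, 0, 0]],
])

```text
t: 10.35
ee_pos: [0.5533, -0.0878, 0.1847]
ee_rot: [3.135, 0.191, 0.012]
wrist_force: [-5.4, 0.8, 11.2]
gripper_width: 0.0354
gripper_force: 31.8
```

Emit:
servo_tool([
  [[0, 0, 0, 0, 0, -0.02, 0.5], [0, 0, 0, 0, 0, 0, 0.6], [0, 0, 0, 0, 0, 0, 0.8], [0, 0, 0, 0, 0, 0, 1], [0, 0, 0, 0, 0, 0, 1]],
])

```text
t: 10.85
ee_pos: [0.5532, -0.0877, 0.1825]
ee_rot: [-3.135, -0.19, -0.007]
wrist_force: [0.1, -0.0, 0.2]
gripper_width: 0.0856
gripper_force: 0.0
```

Emit:
servo_tool([
  [[0, 0, 0, 0, 0, 0, 1], [0, 0, 0, 0, 0, -0.1, 1], [0, 0, 0, 0, 0, -0.3, 1], [0, 0, 0, 0, 0, -0.4, 1], [0, 0, 0, 0, 0, -0.4, 1]],
])

```text
t: 11.35
ee_pos: [0.5523, -0.0877, 0.3046]
ee_rot: [-3.135, -0.19, -0.007]
wrist_force: [-0.1, -0.4, 0.9]
gripper_width: 0.0855
gripper_force: 0.0
```

```bash
python3 - <<'E'
from h import *
im=snap('side','s4'); t=snap('top','t4'); print(monitor.get_state()['ee_pos'],todo([.44,.2795,.2],15.4))
c=np.hstack([cv2.resize(im[140:360,270:470],None,fx=2,fy=2),cv2.resize(im[185:295,200:300],None,fx=4,fy=4)])
cv2.imwrite('pics/c7.png',c)
E
```

```text
[ 0.55477322 -0.08839483  0.31189591] (array([ 0.013, -0.037, -0.295]), array([-0.715, -3.797,  1.085]))
```

View pics/c7.png

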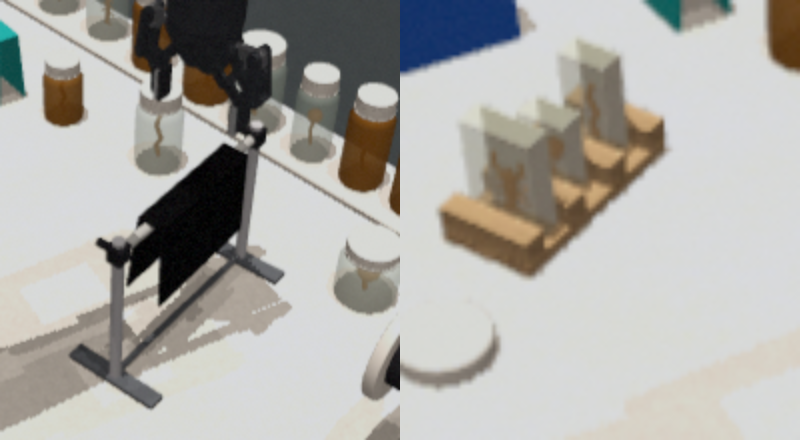

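The plate hangs level on the bar between the posts (crop (140,222)-(245,145)), and the rack is undisturbed. Moving over the wide block.

Emit:
servo_tool([
  [[0, 0, 0, -0.05, -0.25, 0, 1], [0, 0, 0, -0.09, -0.45, 0, 1], [0, 0, 0, -0.09, -0.47, 0, 1], [0, 0, 0, -0.09, -0.47, 0, 1], [0, 0, 0, -0.09, -0.47, 0, 1]],
])

```text
t: 11.95
ee_pos: [0.4856, 0.1181, 0.3031]
ee_rot: [-3.135, -0.189, -0.009]
wrist_force: [1.1, 0.7, 0.6]
gripper_width: 0.0851
gripper_force: 0.0
```

Emit:
servo_tool([
  [[0, 0, 0, -0.09, -0.47, 0, 1], [0, 0, 0, -0.09, -0.47, 0, 1], [0, 0, 0, -0.08, -0.45, 0, 1], [0, 0, -0.1, -0.045, -0.297, 0.1, 1], [0, 0, -0.195, 0, 0, 0.2, 1]],
])

```text
t: 12.45
ee_pos: [0.435, 0.2844, 0.2745]
ee_rot: [-3.108, -0.435, -0.014]
wrist_force: [0.9, -0.2, -0.8]
gripper_width: 0.0854
gripper_force: 0.0
```

Emit:
servo_tool([
  [[0, 0, 0, 0, 0, 0.3, 1], [0, 0, 0, 0, 0, 0.3, 1], [0, 0, 0, 0, 0, 0.2, 1], [0, 0, 0, 0, 0, 0, 1], [0, 0, 0, 0, 0, 0, 1]],
])

```text
t: 12.95
ee_pos: [0.4363, 0.2806, 0.1932]
ee_rot: [-3.113, -0.421, -0.008]
wrist_force: [1.1, -0.3, -0.3]
gripper_width: 0.0854
gripper_force: 0.0
```

```bash
python3 - <<'E'
from h import *
im=snap('side','s5'); t=snap('top','t5'); print(monitor.get_state()['ee_pos'],todo([.44,.2795,.078],15.4))
b=np.array([.5518,-.088]);d=np.array([np.cos(np.radians(6.93)),np.sin(np.radians(6.93))])
# dark mask of plate around the bar
for n,I,roi in(('top',t,(330,185,70,105)),('side',im,(320,190,90,150))):
    x,y,w,h=roi;m=(I[y:y+h,x:x+w].max(2)<28).astype('uint8')
    k,l,st,c=cv2.connectedComponentsWithStats(m);i=1+st[1:,4].argmax();print(n,st[i]+np.r_[x,y,0,0,0])
    ys,xs=np.where(l==i);box=cv2.boxPoints(cv2.minAreaRect(np.c_[xs+x,ys+y].astype('f4')));print(box.round(1).tolist())
    if n=='top':
        P=onz(n,box,.205)[:,:2]-b; print((P@d).round(4),(P@[-d[1],d[0]]).round(4))
print(proj('side',[[*(b+s*d+e*np.array([-d[1],d[0]])),.205] for s,e in((-.08,.016),(-.08,-.016),(.08,-.016),(.08,.016))]).round(1).tolist())
cv2.imwrite('pics/c8.png',np.hstack([cv2.resize(im[170:290,180:280],None,fx=4,fy=4),cv2.resize(im[190:310,310:410],None,fx=4,fy=4)]))
E
```

```text
[0.43716142 0.28092551 0.19479877] (array([-0.   , -0.017, -0.   ]), array([0.014, 0.021, 1.168]))
top [360 208  19  56 595]
[[357.8999938964844, 209.10000610351562], [373.20001220703125, 206.8000030517578], [381.3999938964844, 261.1000061035156], [366.1000061035156, 263.3999938964844]]
[ 0.0773  0.0786 -0.0789 -0.0801] [ 0.0334 -0.0109 -0.0121  0.0313]
side [ 323  212   70   80 2389]
[[320.29998779296875, 265.3999938964844], [384.6000061035156, 208.60000610351562], [410.29998779296875, 237.8000030517578], [346.0, 294.6000061035156]]
[[336.1, 248.0], [348.4, 254.7], [392.3, 217.1], [380.4, 211.3]]
```

View pics/c8.png

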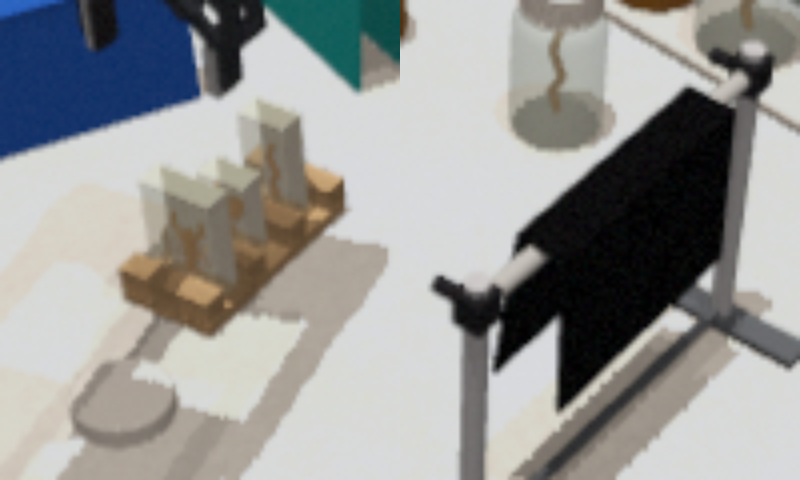

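The plate hangs centred on the bar (ends at ±79 mm). The open fingers are above the wide block. Descending and gripping it across its width.

Emit:
servo_tool([
  [[0, -0.017, 0, 0.014, 0.021, 0.25, 1], [0, 0, 0, 0, 0, 0.3, 1], [0, 0, 0, 0, 0, 0.3, 1], [0, 0, 0, 0, 0, 0.2, 1], [0, 0, 0, 0, 0, 0.1, 1]],
])

```text
t: 13.55
ee_pos: [0.4379, 0.2787, 0.0772]
ee_rot: [3.112, 0.421, -0.006]
wrist_force: [-0.5, 0.2, 0.2]
gripper_width: 0.0851
gripper_force: 0.0
```

Emit:
servo_tool([
  [[0, 0, 0, 0, 0, 0, 1], [0, 0, 0, 0, 0, 0, 0.5], [0, 0, 0, 0, 0, 0, 0.3], [0, 0, 0, 0, 0, 0, 0], [0, 0, 0, 0, 0, 0, 0]],
], grip_force=40)

```text
t: 14.05
ee_pos: [0.4394, 0.2797, 0.0801]
ee_rot: [-3.112, -0.421, -0.002]
wrist_force: [0.8, 1.1, 5.9]
gripper_width: 0.0551
gripper_force: 43.4
```

Emit:
servo_tool([
  [[0, 0, 0, 0, 0, 0, 0], [0, 0, 0, 0, 0, 0, 0], [0, 0, 0, 0, 0, 0, 0], [0, 0, 0, 0, 0, 0, 0], [0, 0, 0, 0, 0, 0, 0]],
])

```text
t: 14.55
ee_pos: [0.4394, 0.2797, 0.0801]
ee_rot: [-3.112, -0.421, -0.002]
wrist_force: [0.0, 1.1, 6.4]
gripper_width: 0.0552
gripper_force: 43.4
```

Emit:
servo_tool([
  [[0, 0, 0, 0, 0, -0.08, 0], [0, 0, 0, 0, 0, -0.15, 0], [0, 0, 0, 0, 0, -0.3, 0], [0, 0, 0, 0, 0, -0.4, 0], [0, 0, 0, 0, 0, -0.4, 0]],
])

```text
t: 15.05
ee_pos: [0.4377, 0.2784, 0.2114]
ee_rot: [3.111, 0.42, -0.009]
wrist_force: [0.3, 1.3, -0.4]
gripper_width: 0.0553
gripper_force: 43.2
```

Emit:
servo_tool([
  [[0, 0, 0, 0, 0, -0.4, 0], [0, 0, 0, 0, 0, -0.4, 0], [0, 0, 0, 0, 0, -0.2, 0], [0, 0, 0, 0, 0, 0, 0], [0, 0, 0, 0, 0, 0, 0]],
])

```text
t: 15.55
ee_pos: [0.4385, 0.2789, 0.3099]
ee_rot: [3.112, 0.421, -0.007]
wrist_force: [-0.3, 0.6, -2.3]
gripper_width: 0.0552
gripper_force: 43.3
```

```bash
python3 - <<'E'
from h import *
im=snap('side','s6'); print(monitor.get_state()['ee_pos'],todo([.5533,-.2078,.31],15.4), todo([.5533,-.2078,.178],95)[0])
p=monitor.get_state()['ee_pos']; a,b=proj('side',[p])[0].astype(int);print(a,b)
x,y=a-50,b-40;print(x,y)
cv2.imwrite('pics/c9.png',cv2.resize(im[y:y+100,x:x+100],None,fx=6,fy=6,interpolation=cv2.INTER_CUBIC))
E
```

```text
[0.43815822 0.27873004 0.30863939] (array([ 0.003,  0.014, -0.   ]), array([-0.182,  4.996, -0.006])) [-0.008  0.014 -2.779]
215 142
165 102
```

View pics/c9.png

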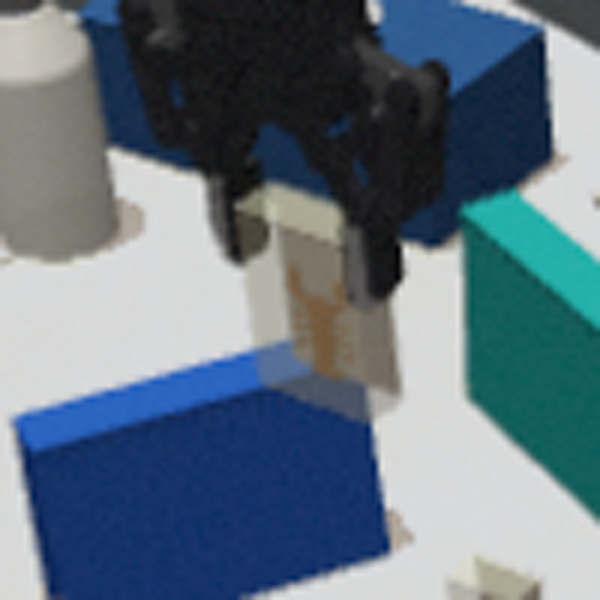

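The block is upright in the grip, and its bottom right corners in the crop are at (368,420) and (398,390). Carrying it over the stand to the lens, then turning.

Emit:
servo_tool([
  [[0, 0, 0, -0.02, 0.2, 0, 0], [0, 0, 0, -0.02, 0.35, 0, 0], [0, 0, 0, -0.02, 0.45, 0, 0], [0, 0, 0, -0.02, 0.45, 0, 0], [0, 0, 0, -0.02, 0.45, 0, 0]],
])

```text
t: 16.1
ee_pos: [0.4787, 0.0917, 0.3079]
ee_rot: [3.112, 0.422, -0.013]
wrist_force: [-0.0, 0.5, -1.1]
gripper_width: 0.0552
gripper_force: 43.2
```

Emit:
servo_tool([
  [[0, 0, 0, -0.02, 0.45, 0, 0], [0, 0, 0, -0.02, 0.45, 0, 0], [0, 0, 0, -0.02, 0.45, 0, 0], [0, 0, 0, -0.02, 0.45, 0, 0], [0, 0, 0, 0, 0.45, 0, 0]],
])

```text
t: 16.6
ee_pos: [0.5308, -0.1274, 0.308]
ee_rot: [-3.112, -0.42, 0.012]
wrist_force: [0.9, -0.2, 0.2]
gripper_width: 0.0554
gripper_force: 43.2
```

Emit:
servo_tool([
  [[0, 0, 0, 0, 0.4, 0, 0], [0, 0, 0, 0, 0.3, 0, 0], [0, 0, 0, 0, 0.15, 0, 0], [0, 0, -0.2, 0, 0, 0, 0], [0, 0, -0.25, 0, 0, 0, 0]],
])

```text
t: 17.1
ee_pos: [0.5537, -0.2075, 0.3087]
ee_rot: [-3.042, -0.774, 0.01]
wrist_force: [-1.8, 0.9, -1.2]
gripper_width: 0.0552
gripper_force: 43.2
```

Emit:
servo_tool([
  [[0, 0, -0.26, 0, 0, 0, 0], [0, 0, -0.26, 0, 0, 0, 0], [0, 0, -0.26, 0, 0, 0, 0], [0, 0, -0.26, 0, 0, 0, 0], [0, 0, -0.26, 0, 0, 0, 0]],
])

```text
t: 17.6
ee_pos: [0.5538, -0.2065, 0.3092]
ee_rot: [-2.633, -1.707, 0.008]
wrist_force: [-0.5, 0.0, -0.3]
gripper_width: 0.0555
gripper_force: 43.2
```

Emit:
servo_tool([
  [[0, 0, -0.26, 0, 0, 0, 0], [0, 0, -0.26, 0, 0, 0, 0], [0, 0, -0.26, 0, 0, 0, 0], [0, 0, -0.249, 0, 0, 0, 0], [0, 0, 0, 0, 0, 0, 0]],
])

```text
t: 18.1
ee_pos: [0.5538, -0.2066, 0.3094]
ee_rot: [-2.118, -2.314, 0.006]
wrist_force: [-0.7, 1.0, -1.8]
gripper_width: 0.0552
gripper_force: 43.2
```

```bash
python3 - <<'E'
from h import *
im=snap('side','s7'); t=snap('top','t7');s=monitor.get_state();p=s['ee_pos'];print(p,s['t'],todo([.5533,-.2078,.178],95))
c=onz('side',[[226.3,172],[231.3,167]],.2406)[:,:2];d=np.array([np.cos(.2688),np.sin(.2688)]);n=np.array([-d[1],d[0]])
q=c-np.array([.43816,.27873]);print('bottom right corners rel TCP, block axes (exp x -.011,.011, y -.028)',(q@d).round(4),(q@n).round(4))
E
```

```text
[ 0.55394167 -0.20694794  0.30992462] 18.2 (array([-0.01 , -0.001, -0.003]), array([-0.008, -0.   ,  1.319]))
bottom right corners rel TCP, block axes (exp x -.011,.011, y -.028) [-0.004   0.0186] [-0.0263 -0.0233]
```

Emit:
servo_tool([
  [[0, 0, 0, 0, 0, 0.2, 0], [0, 0, 0, 0, 0, 0.35, 0], [0, 0, 0, 0, 0, 0.35, 0], [0, 0, 0, 0, 0, 0.3, 0], [0, 0, 0, 0, 0, 0.119, 0]],
])

```text
t: 18.7
ee_pos: [0.5518, -0.2066, 0.1745]
ee_rot: [-2.118, -2.308, 0.008]
wrist_force: [-1.1, 0.3, -1.1]
gripper_width: 0.0552
gripper_force: 43.2
```

Emit:
servo_tool([
  [[0, 0, 0, 0, 0, 0, 0], [0, 0, 0, 0, 0, 0, 0], [0, 0, 0, 0, 0, 0, 0], [0, 0, 0, 0, 0, 0, 0], [0, 0, 0, 0, 0, 0, 0]],
])

```text
t: 19.2
ee_pos: [0.5543, -0.2082, 0.1806]
ee_rot: [2.122, 2.316, -0.004]
wrist_force: [-0.1, -0.1, 0.2]
gripper_width: 0.0554
gripper_force: 43.2
```

```bash
python3 - <<'E'
from h import *
im=snap('side','s8'); t=snap('top','t8');s=monitor.get_state();p=s['ee_pos'];print(p,s['t'],todo([.5533,-.2078,.178],95))
a,b=proj('side',[p])[0].astype(int);x,y=a-45,b-40;print('side',x,y,proj('side',[p]),'top',proj('top',[p]))
cv2.imwrite('pics/c10.png',cv2.resize(im[y:y+100,x:x+133],None,fx=6,fy=6,interpolation=cv2.INTER_CUBIC))
# expected bottom/top corners
A=np.radians(95);d=np.array([np.cos(A),np.sin(A),0]);n=np.array([-d[1],d[0],0]);z=np.array([0,0,1])
P=[p+i*.011*d+j*.028*n+h*z for h in(-.068,.012) for i in(-1,1) for j in(-1,1)]
for q,l in zip((proj('side',P)-[x,y])*6,[(h,i,j) for h in'bt' for i in('front','rear') for j in('-y','+y')]):print(l,q.round())
E
```

```text
[ 0.55404386 -0.20804312  0.17992831] 19.3 (array([-0.004,  0.004,  0.   ]), array([ 0.003, -0.007,  0.019]))
side 363 228 [[408.00358153 268.57275906]] top [[414.0064019  234.65832926]]
('b', 'front', '-y') [318. 353.]
('b', 'front', '+y') [228. 440.]
('b', 'rear', '-y') [268. 324.]
('b', 'rear', '+y') [177. 409.]
('t', 'front', '-y') [347. 191.]
('t', 'front', '+y') [253. 277.]
('t', 'rear', '-y') [294. 162.]
('t', 'rear', '+y') [200. 246.]
```

View pics/c10.png

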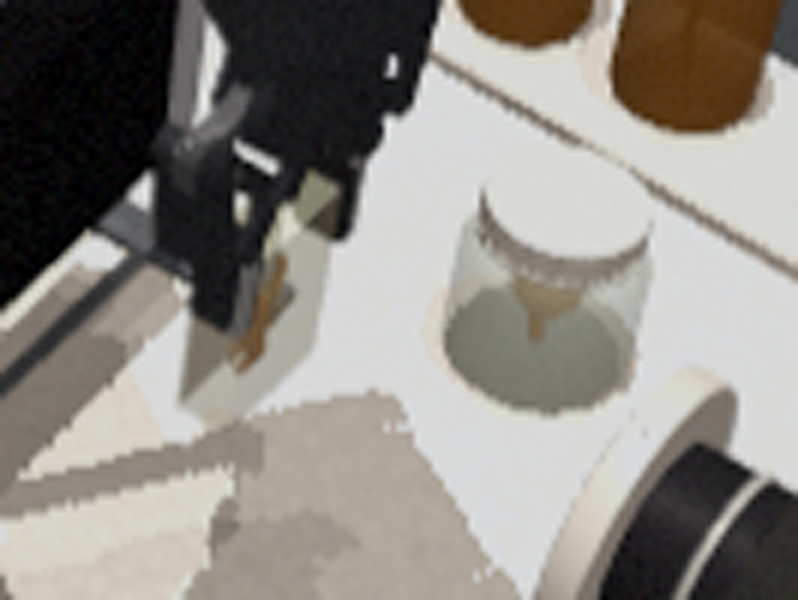

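The block's corners are at crop (315,352), (230,428) and (180,403), within about 2 mm of the prediction. It is upright and its front faces the lens. I'll make a small trim, settle and check.

Emit:
servo_tool([
  [[0, 0, 0, -0.015, -0.007, 0.02, 0], [0, 0, 0, 0, 0, 0, 0], [0, 0, 0, 0, 0, 0, 0], [0, 0, 0, 0, 0, 0, 0], [0, 0, 0, 0, 0, 0, 0]],
])

```text
t: 19.8
ee_pos: [0.5532, -0.2095, 0.1771]
ee_rot: [-2.121, -2.315, 0.005]
wrist_force: [0.7, -0.4, -1.2]
gripper_width: 0.0553
gripper_force: 43.2
```

Emit:
servo_tool([
  [[0, 0, 0, 0, 0, 0, 0], [0, 0, 0, 0, 0, 0, 0], [0, 0, 0, 0, 0, 0, 0], [0, 0, 0, 0, 0, 0, 0], [0, 0, 0, 0, 0, 0, 0]],
])

```text
t: 20.3
ee_pos: [0.5532, -0.2095, 0.1772]
ee_rot: [-2.121, -2.315, 0.005]
wrist_force: [-0.3, -1.1, -1.0]
gripper_width: 0.0551
gripper_force: 43.2
```

```bash
python3 - <<'E'
from h import *
im=snap('side','s9');s=monitor.get_state();print(todo([.5533,-.2078,.178],95),s['gripper_force'],np.abs(s['qvel']).max())
x,y,w,h=320,190,60,150;m=(im[y:y+h,x:x+w].max(2)<28);o=cv2.imread('pics/s5.png')[y:y+h,x:x+w].max(2)<28
print('plate changed px',(m!=o).sum(),o.sum())
a=im[185:250,200:275].astype(int)-cv2.imread('pics/s4.png')[185:250,200:275];print('rack diff',(abs(a).max(2)>60).sum())
print(ctrl.hand_in())
E
```

```text
(array([-0.007,  0.002,  0.001]), array([ 0.016,  0.002, -0.008])) 43.23360085487366 0.001101234863044616
plate changed px 39 1877
rack diff 229
the job is handed in; nothing more can be done
None
```

I handed the job in at about 20 s: the background hangs centred on the bar, and the widest block is held still and upright at the focus point, within about 2 mm by my measurement; the hand-in returned no verdict.

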